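# Shut and latch the bottle rack gate in a consulting room

### The job

Shut the gate of the bottle rack: lift the steel latch bar by its blue handle over the yellow nose of the catch, swing the gate in until the bar meets the black stop pad, and let the bar drop down into the slot behind the nose so that the gate is latched, then let go. Be gentle with the catch, never forcing the bar against any part of it, and leave the bottles and the other things on the desk alone.

Things in the scene. Friction and masses are not known exactly. Their poses are not given: they have to be found in the camera images.
- rack: Low bottle rack fixed to the desk: grey base 250 x 320 x 12 mm, white side and back walls 82 mm high. Origin on the desk, 90 mm behind the plane of the shut gate, midway across. Its -x axis looks out of the gate's opening (towards the robot), +y is the hinge side, -y the catch side, z up.
- hinge_axis (a point): Point on the gate's vertical hinge axis (rack frame x -90, y +130 mm), 173 mm above the desk. The steel hinge post is 16 mm in diameter and ends at 157 mm.
- gate (a joint): Angle of the white barred gate, rad: 0 = leaf along the rack's -y, positive = open towards the rack's -x (opens clockwise from above). Leaf 210 mm from the hinge, 12 mm thick, 28 to 118 mm above the desk. Stays where left (hinge friction about 1 N at the handle). Ends at -0.14 and 1.1. Latched, it stands somewhere from -0.09 to +0.08, as the catch is clamped.
- latch_bar (a joint): Angle of the steel gravity bar, rad: 0 = down, level on its rest on the gate; grows as the free end is lifted, end 0.40; falls by its weight (about 140 g). Bar 8 mm thick across the gate, 14 mm high, in the gate's plane over its top rail. Pivot pin 50 mm from the hinge axis, 137 mm above the desk; tip 260 mm from the hinge axis.
- bar_handle (a point): Grip point in the blue upright paddle on the bar (12 mm thick across the gate, 24 mm wide along the bar, top 196 mm above the desk, bar level). In the gate's plane, 170 mm from the hinge axis (120 mm along the bar from the pivot pin), 36 mm above the bar's centre line, 173 mm above the desk with the bar level. Pinch from above across the 12 mm; it turns with the bar about the pin.
- bar_tip (a point): Point on the bar's centre line that meets the catch, 245 mm from the hinge axis; 137 mm above the desk with the bar level. The bar's underside must rise 16 mm to clear the nose (bar angle about 0.11 rad).
- catch_bracket: Steel stand of the catch, fixed to the rack; its origin on the desk at rack frame x -90, y -115 mm, under bar_tip's place at gate angle 0; axes as the rack. On it sits the catch head, 26 mm wide, clamped anywhere up to 16 mm from mid-place towards the rack's -x or +x: different each time, NOT reported, so see it or feel it. It does not move in use.
- slot_mid (a point): Centre of the catch head's slot, at bar height (137 mm), if the head were in mid-place; the real one is up to 16 mm off along the rack's x. Along the closing path the head has: yellow square nose 28 mm thick, top at 146 mm; slot 12 mm wide, floor at 118 mm; black stop pad to 213 mm, sprung, 6 N per mm over 7 mm: the raised bar cannot pass it, and touching it can drop into the slot.
- amber_bottle: Bystander: amber glass bottle in the rack, 52 dia x 115 mm; origin at the centre of its underside. Leave alone.
- white_jar: Bystander: white jar with blue cap in the rack, 60 dia x 75 mm; origin at the centre of its underside. Leave alone.
- green_bottle: Bystander: green glass bottle in the rack, 48 dia x 110 mm; origin at the centre of its underside. Leave alone.
- gel_bottle: Bystander: clear bottle with blue cap on the desk, 64 dia x 150 mm; origin at the centre of its underside. Leave alone.
- steel_bowl: Bystander: steel bowl on the desk, 110 dia x 45 mm; origin at the centre of its underside. Leave alone.
- mug: Bystander: white mug on the desk, 76 dia x 90 mm; origin at the centre of its underside. Leave alone.
- pill_jar: Bystander: small amber pill jar on the desk, 44 dia x 60 mm; origin at the centre of its underside. Leave alone.

How it is judged:
By the outcome, as a careful person would: the job done as asked, in the order asked, and still so for the second after the job is handed in, with the robot touching nothing.
It also fails if it takes over 56 s, if anything falls off the work surface, if the arm or the gripper's body presses on something with over 40 N, if the wrist force passes 120 N, or if a joint passes its speed limit or range.

### The arm

A 7-joint arm with a two-finger parallel gripper is mounted at the origin on the work surface. World frame = base frame: x ahead of the robot, y to its left, z up, the work surface at z = 0. Lengths are in mm, angles in rad, forces in N, time in s.
With the tool pointing down it reaches from about 400 to 875 mm from the base axis. Payload 19.3 kg.
Tool frame: the origin (TCP) lies on the centre line of the jaws, within the pads' length; the fingertips stand 19 mm ahead of it and the grasp point (between the pads) is the TCP; z points along the fingers, y is the direction in which the jaws open and shut (so a half turn about z gives the same grasp; the last joint's range is limited). The gripper opens to 85 mm and grips with 20 to 120 N. Pads are 22 mm wide; open, the fingers measure 114 mm over their backs; the gripper's body (76 mm by 85 mm) begins 54 mm behind the grasp point. The pads swing forward as they close: fully open they stand 13 mm farther back than shut.
Start: joints at [-1.174, 0.521, -0.036, 1.599, 0.021, 1.021, -0.113], TCP at [281.286, 558.116, 250.291] pointing down, gripper open.
Joint ranges: [-2.91, 2.91], [-0.3, 2.13], [-1.5, 1.42], [0.17, 2.43], [-1.26, 4.41], [0.16, 1.93], [-2.52, 2.52]. Speed limits (rad/s): [1.89, 1.89, 2.39, 2.39, 3.01, 3.01, 3.01].

### API

Orientations are given as a unit quaternion [w, x, y, z].
In Python, from plant import * gives the robot as it stands.
- The arm moves only by the tool step_arm, never from a script. Its argument "steps" is one flat list of numbers, 4 for each row, row after row: the shift along the tool's x, y, z in cm, then the turn about the tool's z in rad. In form: [x, y, z, yaw, x, y, z, yaw, ...]. A call has 1 to 12 rows; each row is the pose to reach, as a shift and turn from the pose commanded when the call began, along the tool's axes at that moment; what a row does not reach only later rows make up. A row lasts 1/10 s, in which the tool goes at most 50 mm and 8.59 degrees, less where a joint would pass 70% of its speed; a pose out of reach is approached as far as the arm can. A call with a gripper value outside its range is refused whole. "fingers" is the opening, from -1 (shut) to 1 (fully open), so that 0 is half open, set as the call begins (left out, the last holds). The fingers move at their own pace and stop on an object; "grip_force" is the grip in N (left out, the last holds). Time passes only in rows, so rows that repeat a pose let the fingers close. It gives the time, the measured TCP pose, the force and the opening at its end, in the units of the state.
- state(): the state, without advancing time (a new reading comes with each control period).
- grab_frame(name): name is "scene" or "top"; returns a dict with "img" (480x640x3 uint8, red, green, blue), "depth" (480x640 float32, mm along the optical axis (not along the pixel's ray), 0 where there is no reading), "camera_matrix" (3x3 intrinsics, pixels), "origin" and "rotation" of the camera in the world. Camera axes: x right, y down, z forward; pixel columns grow to the right and rows downward; lengths in mm; the calibration is good to about 2 mm. A picture is of the moment at which its call begins.
- sign_off(): hands the job in, once; it reports no verdict.
The state is a dict: "time_s": time; "joint_positions": joint angles; "joint_velocities": joint speeds; "joint_torque": joint torques, N m; "tool_pos": TCP position; "ee_rot": TCP orientation; "force": force on the tool from outside, world axes, zero at the start; "ft_torque": the same for the moment, N m; "gripper_width": finger opening in mm.
Only numpy, scipy, OpenCV 4.12 (cv2) and the standard library are available. Lean on these libraries where they do the work, as an engineer would, in place of code of your own. Each camera call takes 0.05 s, during which the arm holds its last target.

## Working session

There is one attempt and no reset: what is moved stays moved. The work goes in short steps, Python scripts to look and compute and a tool call to move; the robot and the scene stay as the last step left them, time stands still between calls to the robot, and variables do not carry over. Pictures are saved under pics/ and viewed, and the job is handed in when it is done.

Besides the shell and the picture viewer there is one more tool, called after "Call:" as name(argument=value, ...) on one line, values as JSON. step_arm: Moves the arm, as the interface text tells. Its arguments: {"type":"object","properties":{"steps":{"type":"array"},"fingers":{"type":"number"},"grip_force":{"type":"number"}},"required":["steps"]}

```bash
ls; mkdir -p pics; python3 - <<'E'
from plant import *
import cv2, numpy as np
print(state())
for n in ("scene","top"):
    f=grab_frame(n)
    cv2.imwrite(f"pics/{n}0.png",f["img"][:,:,::-1])
    np.savez(f"{n}0.npz",**f)
    print(n,f["camera_matrix"],f["origin"],f["rotation"])
E
```

```text
pics
{'time_s': 0.0, 'joint_positions': array([-1.17416977,  0.52202451, -0.03632737,  1.59999144,  0.02121044,
        1.02110107, -0.11283187]), 'joint_velocities': array([ 0.00159281, -0.00138208, -0.00031108,  0.00089731, -0.00201127,
        0.00054418,  0.00184141]), 'joint_torque': array([-1.75703855e-03, -9.27100754e+01,  1.97935089e+00, -3.69936204e+01,
        1.78254145e-02,  8.22803500e-03,  6.67732451e-06]), 'tool_pos': array([281.17796335, 557.83075617, 249.72511378]), 'ee_rot': array([-8.75102580e-05,  2.31317401e-01,  9.72878171e-01, -5.62756665e-04]), 'force': array([-0.19679735, -0.10095227,  0.06429836]), 'ft_torque': array([ 0.0170003 ,  0.01397998, -0.03700368]), 'gripper_width': 85.27341156742443}
scene [[613.51705968   0.         303.46347889]
 [  0.         613.51705968 227.16277642]
 [  0.           0.           1.        ]] [1501.60508251  583.07844773  826.10423504] [-0.22696589  0.42154554  0.77486328 -0.41276233]
top [[533.1149127    0.         316.99899873]
 [  0.         533.1149127  241.68220578]
 [  0.           0.           1.        ]] [ 323.27771006  -13.12066958 1320.18950418] [-0.08166845  0.75050446 -0.65162246  0.07390188]
```

View pics/scene0.png

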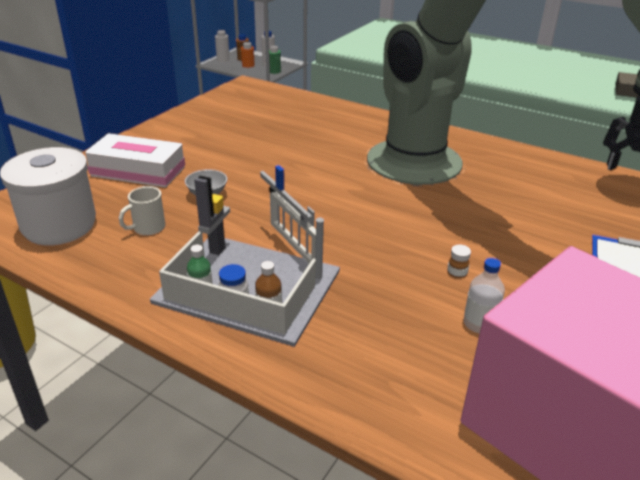

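View pics/top0.png

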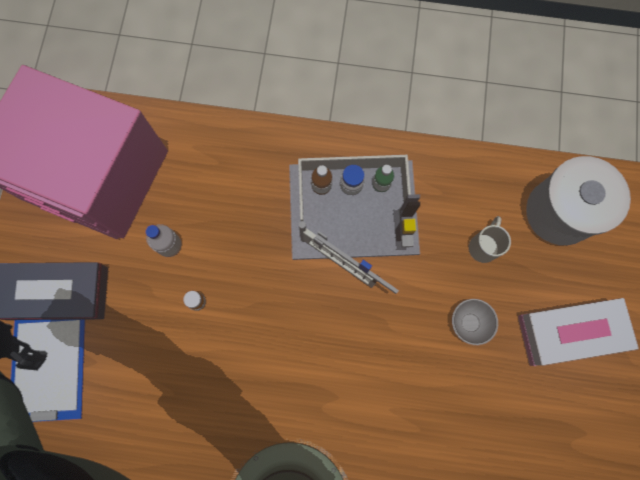

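The top view shows the gate open by roughly 0.6 rad. The hinge is near (303,227), the blue handle near (364,266), the yellow nose near (409,226) and the black pad near (411,205). The scene view shows the blue paddle near (280,178) and the nose near (215,205). I'll zoom in and measure these.

```bash
cat > h.py <<'E'
import numpy as np, cv2
from scipy.spatial.transform import Rotation as R
def load(n): return dict(np.load(n))
def Rm(f):
    q=f["rotation"]; return R.from_quat([q[1],q[2],q[3],q[0]]).as_matrix() if np.size(q)==4 else q
def ray(f,u,v):
    K=f["camera_matrix"]; d=np.array([(u-K[0,2])/K[0,0],(v-K[1,2])/K[1,1],1.]); return f["origin"],Rm(f)@d
def onz(f,u,v,z):
    o,d=ray(f,u,v); return o+d*(z-o[2])/d[2]
def cloud(f):
    K=f["camera_matrix"]; v,u=np.mgrid[:480,:640]; Z=f["depth"]
    P=np.stack([(u-K[0,2])/K[0,0]*Z,(v-K[1,2])/K[1,1]*Z,Z],-1)
    return P@Rm(f).T+f["origin"]
def proj(f,p):
    c=Rm(f).T@(np.array(p)-f["origin"]); q=f["camera_matrix"]@c; return q[:2]/q[2]
E
python3 - <<'E'
from h import *
f=load("top0.npz"); g=load("scene0.npz")
c=f["img"][145:305,280:440]; cv2.imwrite("pics/tc.png",cv2.resize(c[:,:,::-1],(800,800),interpolation=cv2.INTER_NEAREST)[:600] if 0 else cv2.resize(c[:,:,::-1],(600,600),interpolation=cv2.INTER_CUBIC))
c=g["img"][150:340,150:350]; cv2.imwrite("pics/sc.png",cv2.resize(c[:,:,::-1],(632,600),interpolation=cv2.INTER_CUBIC))
P=cloud(f); Q=cloud(g)
for n,F,C in(("top",f,P),("scene",g,Q)):
    im=cv2.cvtColor(F["img"],cv2.COLOR_RGB2HSV)
    y0,y1,x0,x1=(145,305,280,440) if n=="top" else (150,340,150,350)
    m={"blue":(im[...,0]>105)&(im[...,0]<130)&(im[...,1]>150),"yellow":(im[...,0]>22)&(im[...,0]<35)&(im[...,1]>150),
       "black":(im[...,2]<75)}
    for k,mm in m.items():
        M=np.zeros_like(mm);M[y0:y1,x0:x1]=mm[y0:y1,x0:x1]
        nn,l,s,ce=cv2.connectedComponentsWithStats(M.astype(np.uint8))
        for i in range(1,nn):
            if s[i,4]>15:
                q=C[(l==i)]; print(n,k,s[i],ce[i].round(1),np.median(q,0).round(0),q.min(0).round(0),q.max(0).round(0))
E
```

```text
top blue [344 166  19  19 296] [353.  174.7] [776. -43.  87.] [323. -66.  80.] [ 800.  -13. 1320.]
top blue [362 261   8   7  27] [365.7 264.5] [539. -93. 196.] [ 534. -101.  191.] [546. -85. 200.]
top yellow [403 219  13  13 149] [409.2 225. ] [ 653. -184.  146.] [ 323. -219.    9.] [ 691.  -13. 1320.]
top black [395 173  25  69 469] [405.7 211.5] [ 681. -172.  142.] [ 323. -218.   -0.] [ 813.  -13. 1320.]
top black [376 180  14   6  27] [381.3 183.3] [ 769. -115.   72.] [ 766. -134.   62.] [ 774. -101.   84.]
top black [301 229   3  12  20] [301.7 233.7] [610.  59.  93.] [609.  54.  30.] [612.  61. 145.]
top black [359 265   9   8  32] [363.1 268.6] [534. -91. 170.] [530. -99. 150.] [539. -81. 191.]
scene blue [276 167   7  22 120] [279.4 177.6] [549. -89. 176.] [ 539. -101.  150.] [556. -82. 198.]
scene blue [220 265  25  20 411] [231.9 274.5] [786. -40.  86.] [755. -70.  73.] [1502.  583.  826.]
scene yellow [211 194  11   9  75] [215.4 197.9] [ 655. -179.  146.] [ 456. -355.   -1.] [ 687. -166.  175.]
scene black [ 194  176   32   79 1216] [209.6 215.7] [ 689. -172.  122.] [ 498. -374.   13.] [1502.  583.  826.]
scene black [270 187   5   6  24] [271.8 189.3] [ 533. -124.  129.] [ 522. -128.  118.] [ 539. -112.  138.]
scene black [301 215   4   7  18] [302.3 217.9] [608.   7. 139.] [602.   1. 130.] [1502.  583.  826.]
```

View pics/tc.png

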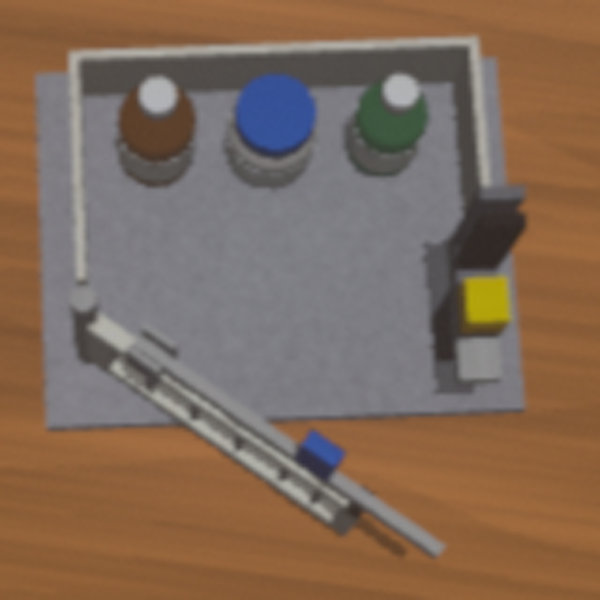

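View pics/sc.png

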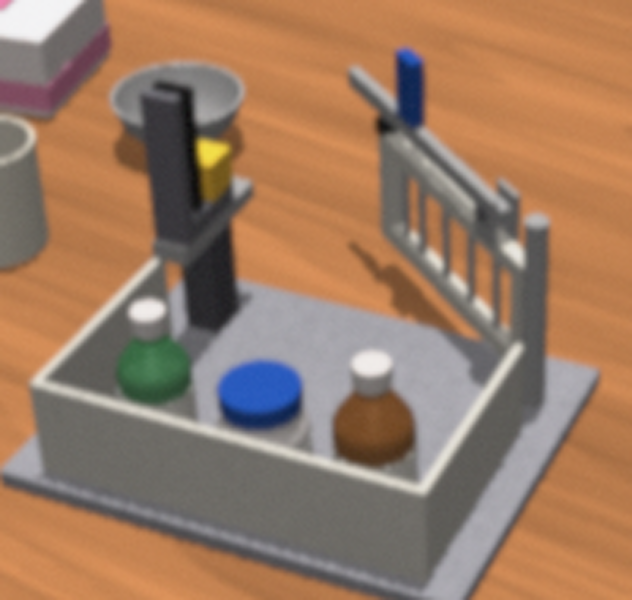

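```bash
python3 - <<'E'
from h import *
f=load("top0.npz"); g=load("scene0.npz")
s=160/600
def t(x,y,z): return onz(f,280+(x+.5)*s-.5,145+(y+.5)*s-.5,z)
# base corners z=12
B=[t(*p,12) for p in ((36,74),(497,58),(525,409),(48,428))]
for b in B: print("base",b.round(1))
print("sides",[np.linalg.norm(B[i]-B[(i+1)%4]).round(1) for i in range(4)])
for nm,a,b in(("front",B[3],B[2]),("back",B[0],B[1]),("right",B[2],B[1]),("left",B[3],B[0])):
    d=b-a; print(nm,np.arctan2(d[1],d[0]))
H=t(83,297,157); print("hinge",H)
im=cv2.cvtColor(f["img"],cv2.COLOR_RGB2HSV)
M=((im[...,0]>22)&(im[...,0]<35)&(im[...,1]>130)); M[:,:395]=0;M[:,425:]=0;M[:210]=0;M[245:]=0
v,u=np.nonzero(M)
P=cloud(f)[M]; P=P[(abs(P[:,2]-146)<8)]; print("yellow top n",len(P),P.mean(0),P.min(0),P.max(0))
print("yellow corners",[t(*p,146).round(1) for p in((465,278),(506,276),(509,326),(466,331))])
print("nose rect", cv2.minAreaRect(np.array([t(0,0,0)[:2]*0+onz(f,a,b,146)[:2] for a,b in zip(u,v)],np.float32)))
h=t(325,446,196); print("handle top",[t(*p,196).round(1) for p in((314,430),(344,453),(330,467),(300,446))])
print("bar tip end top z144",t(438,550,144), t(150,368,144))
P=cloud(g); im=cv2.cvtColor(g["img"],cv2.COLOR_RGB2HSV)
E
```

```text
base [808.4 122.3  12. ]
base [ 865.4 -193.    12. ]
base [ 620.4 -236.7   12. ]
base [562.8  76.7  12. ]
sides [np.float64(320.5), np.float64(248.9), np.float64(318.6), np.float64(249.9)]
front -1.3890917010954462
back -1.3919949062830463
right 0.17642133677513974
left 0.1836812044299317
hinge [618.36718329  57.93563681 157.        ]
yellow top n 142 [ 653.57916217 -183.10222621  145.6882654 ] [ 639.14667028 -198.57796501  138.62533309] [ 668.90146962 -168.88864221  152.97760614]
yellow corners [array([ 665.7, -169.7,  146. ]), array([ 670.5, -194.2,  146. ]), array([ 639.6, -199.2,  146. ]), array([ 632.8, -173.7,  146. ])]
nose rect ((652.8974609375, -183.41616821289062), (28.17810821533203, 27.248483657836914), 8.108726501464844)
handle top [array([549.4, -86.8, 196. ]), array([ 538.5, -105.4,  196. ]), array([529.3, -98.4, 196. ]), array([539., -80., 196.])]
bar tip end top z144 [ 498.49441001 -171.51469373  144.        ] [583.64439155  12.30357052 144.        ]
```

```bash
cat > plan.py <<'E'
import numpy as np
H=np.array([618.4,57.9]); PSI=-1.3905  # shut direction angle, world
def hp(g,th,up=2.):   # TCP for gate angle g, bar angle th; returns xyz, tool-y angle
    a=120*np.cos(th)-36*np.sin(th); z=120*np.sin(th)+36*np.cos(th)
    d=PSI-g; r=50+a
    return np.array([H[0]+r*np.cos(d),H[1]+r*np.sin(d),137+z+up]), d+np.pi/2
def rel(cur,curya,tgt,ya):
    d=np.array(tgt)-cur
    Y=np.array([np.cos(curya),np.sin(curya),0]); Z=np.array([0,0,-1.]); X=np.cross(Y,Z)
    return np.round([d@X/10,d@Y/10,d@Z/10, -(ya-curya)],3)
E
python3 - <<'E'
from plan import *
cur=np.array([281.286,558.116,250.291]); ya=np.arctan2(.893,.450)
t,y=hp(.664,0); print(t,y)
t2=t.copy(); t2[2]=250
print(rel(cur,ya,t2,y))
E
```

```text
[539.33960617 -92.59735588 175.        ] -0.48370367320510343
[-5.2328e+01 -4.6497e+01  2.9000e-02  1.5880e+00]
```

Call:
step_arm(steps=[-3.2,-2.8,0,0.1,-6.5,-5.8,0,0.2,-9.8,-8.7,0,0.3,-13.1,-11.6,0,0.4,-16.3,-14.5,0,0.5,-19.6,-17.4,0,0.6,-22.9,-20.3,0,0.7,-26.1,-23.2,0,0.8,-29.4,-26.1,0,0.9,-32.7,-29,0,1.0,-36,-32,0,1.1,-36,-32,0,1.1], fingers=1, grip_force=20)

```text
time_s: 1.3
tool_pos: [460.0, 105.2, 250.4]
ee_rot: [0.001, 0.709, 0.705, -0.0]
force: [-0.0, 1.4, 0.3]
gripper_width: 85.2
```

```bash
cat >> plan.py <<'E'
def now():
    from plant import state
    from scipy.spatial.transform import Rotation as R
    s=state(); q=s["ee_rot"]; M=R.from_quat([q[1],q[2],q[3],q[0]]).as_matrix()
    return s,np.array(s["tool_pos"]),np.arctan2(M[1,1],M[0,1])
E
python3 - <<'E'
from plan import *
s,p,ya=now(); print(p,ya,s["force"],s["joint_positions"])
t,y=hp(.664,0); t[2]=250
print(rel(p,ya,t,y))
E
```

```text
[459.99937595 105.15965675 250.4063132 ] -0.006565451777673825 [-0.04510291  1.43665713  0.26256321] [-0.63554561  0.29166652  0.3503524   2.00338767 -0.12760314  0.86725172
 -0.22264362]
[-19.723   8.064   0.041   0.477]
```

Call:
step_arm(steps=[-3.3,1.3,0,0.08,-6.6,2.7,0,0.16,-9.9,4.0,0,0.24,-13.1,5.4,0,0.32,-16.4,6.7,0,0.4,-19.7,8.1,0,0.477,-19.7,8.1,0,0.477,-19.7,8.1,0,0.477])

```text
time_s: 2.1
tool_pos: [540.3, -86.6, 249.8]
ee_rot: [-0.0, 0.853, 0.522, -0.0]
force: [0.5, 0.4, 0.1]
gripper_width: 85.4
```

```bash
python3 - <<'E'
from plan import *
s,p,ya=now(); print(p,ya,s["force"],s["joint_positions"])
t,y=hp(.664,0)
print(t,rel(p,ya,t,y))
E
```

```text
[540.33041404 -86.60735752 249.84261802] -0.47356267623682413 [0.53970401 0.44147233 0.11408905] [-0.31340041  0.44020749  0.49812627  1.82593344 -0.25454613  0.93996401
 -0.17724487]
[539.33960617 -92.59735588 175.        ] [-0.578  0.185  7.484  0.01 ]
```

Call:
step_arm(steps=[-0.6,0.2,0.5,0.01,-0.6,0.2,2,0.01,-0.6,0.2,4,0.01,-0.6,0.2,4.5,0.01,-0.6,0.2,4.5,0.01])

```text
time_s: 2.6
tool_pos: [539.1, -92.1, 204.9]
ee_rot: [-0.0, 0.856, 0.518, -0.001]
force: [-0.4, -0.0, 0.5]
gripper_width: 85.4
```

```bash
python3 - <<'E'
from plan import *
from h import *
from plant import grab_frame
s,p,ya=now(); print(p,ya,s["force"])
t,y=hp(.664,0)
print(t,rel(p,ya,t,y))
g=grab_frame("scene"); np.savez("scene1.npz",**g)
c=g["img"][80:240,180:380]; cv2.imwrite("pics/s1.png",cv2.resize(c[:,:,::-1],(750,600),interpolation=cv2.INTER_CUBIC))
E
```

```text
[539.12731561 -92.09245345 204.85137225] -0.4822442259134709 [-0.41216708 -0.0018913   0.48598353]
[539.33960617 -92.59735588 175.        ] [-3.500e-02  4.200e-02  2.985e+00  1.000e-03]
```

View pics/s1.png

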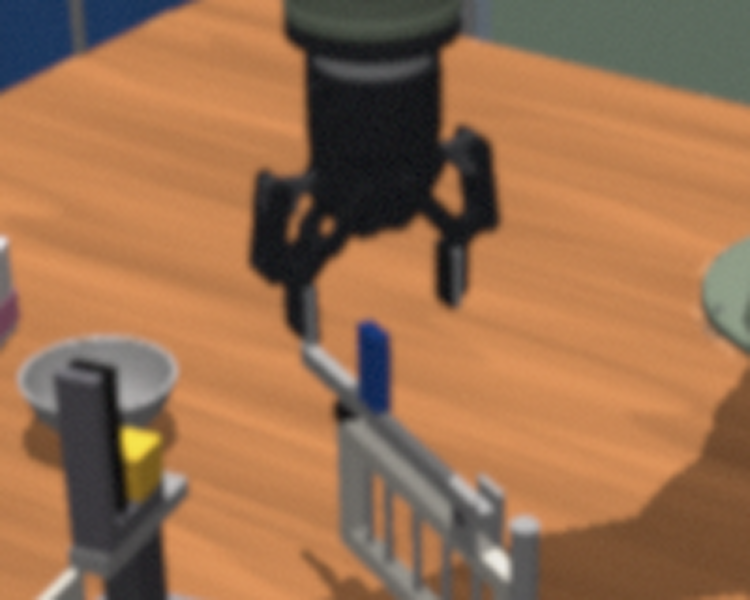

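The picture shows the fingers at (303,320) and (455,285) straddling the blue paddle, whose top is at (373,325). I'll descend and close.

Call:
step_arm(steps=[0,0,1,0,0,0,2,0,0,0,2.9,0,0,0,2.9,0,0,0,2.9,0])

```text
time_s: 3.15
tool_pos: [539.5, -92.7, 176.1]
ee_rot: [-0.0, 0.856, 0.517, -0.0]
force: [-0.4, 0.8, 0.7]
gripper_width: 85.4
```

Call:
step_arm(steps=[0,0,0,0,0,0,0,0,0,0,0,0,0,0,0,0,0,0,0,0,0,0,0,0,0,0,0,0,0,0,0,0,0,0,0,0,0,0,0,0], fingers=-1, grip_force=25)

```text
time_s: 4.15
tool_pos: [539.7, -92.7, 176.4]
ee_rot: [0.0, 0.856, 0.517, 0.0]
force: [1.4, -0.9, 3.9]
gripper_width: 11.3
```

```bash
python3 - <<'E'
from plan import *
from h import *
from plant import grab_frame
s,p,ya=now(); print(p,ya,s["force"],s["gripper_width"])
for th in (.08,.17):
  t,y=hp(.664,th); t0,_=hp(.664,0); print(rel(t0,y,t,y))
g=grab_frame("scene"); np.savez("scene2.npz",**g)
c=g["img"][80:240,180:380]; cv2.imwrite("pics/s2.png",cv2.resize(c[:,:,::-1],(750,600),interpolation=cv2.INTER_CUBIC))
E
```

```text
[539.71735887 -92.66929701 176.41456955] -0.4831351634152096 [ 1.36912111 -0.91938354  3.90911254] 11.311518133806736
[ 0.326 -0.    -0.947 -0.   ]
[ 0.782 -0.    -1.978 -0.   ]
```

View pics/s2.png

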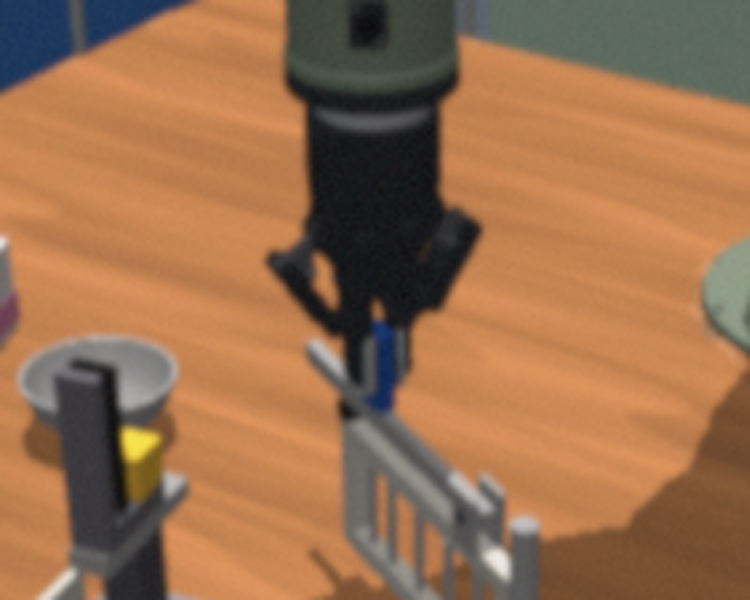

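The paddle (383,365) is held between the pads at 11.3 mm opening. Next I'll lift along the pin's arc to about 0.17 rad.

Call:
step_arm(steps=[0.1,0,-0.25,0,0.16,0,-0.5,0,0.24,0,-0.7,0,0.33,0,-0.95,0,0.42,0,-1.2,0,0.53,0,-1.45,0,0.65,0,-1.7,0,0.78,0,-1.98,0,0.78,0,-1.98,0])

```text
time_s: 5.1
tool_pos: [543.4, -85.3, 196.5]
ee_rot: [-0.0, 0.856, 0.518, 0.0]
force: [3.6, 3.1, -5.5]
gripper_width: 11.7
```

```bash
python3 - <<'E'
from plan import *
from h import *
from plant import grab_frame
s,p,ya=now(); print(p,ya,s["force"],s["gripper_width"],s["ft_torque"])
c0,y0=hp(.664,.17)
for g in np.arange(.66,-.09,-.05):
  t,y=hp(g,.17); print(round(g,2),rel(c0,y0,t,y), t.round(1))
g=grab_frame("scene"); np.savez("scene3.npz",**g)
c=g["img"][80:240,180:380]; cv2.imwrite("pics/s3.png",cv2.resize(c[:,:,::-1],(750,600),interpolation=cv2.INTER_CUBIC))
E
```

```text
[543.39486554 -85.34157904 196.46225886] -0.4827097848356028 [ 3.55808607  3.07698214 -5.46546729] 11.693033688220165 [ 0.48628077 -0.78292758 -0.304991  ]
0.66 [ 0.     0.065  0.    -0.004] [543.6 -86.  194.8]
0.61 [ 0.024  0.875  0.    -0.054] [550.8 -89.5 194.8]
0.56 [ 0.088  1.684  0.    -0.104] [558.3 -92.7 194.8]
0.51 [ 0.192  2.488  0.    -0.154] [565.9 -95.5 194.8]
0.46 [ 0.336  3.286  0.    -0.204] [573.6 -98.  194.8]
0.41 [ 0.52   4.075  0.    -0.254] [ 581.5 -100.   194.8]
0.36 [ 0.744  4.855  0.    -0.304] [ 589.4 -101.7  194.8]
0.31 [ 1.006  5.622  0.    -0.354] [ 597.4 -102.9  194.8]
0.26 [ 1.306  6.375  0.    -0.404] [ 605.5 -103.8  194.8]
0.21 [ 1.643  7.113  0.    -0.454] [ 613.6 -104.2  194.8]
0.16 [ 2.017  7.832  0.    -0.504] [ 621.7 -104.2  194.8]
0.11 [ 2.426  8.532  0.    -0.554] [ 629.8 -103.9  194.8]
0.06 [ 2.869  9.211  0.    -0.604] [ 637.9 -103.1  194.8]
0.01 [ 3.346  9.866  0.    -0.654] [ 645.9 -101.9  194.8]
-0.04 [ 3.856 10.497  0.    -0.704] [ 653.8 -100.4  194.8]
```

View pics/s3.png

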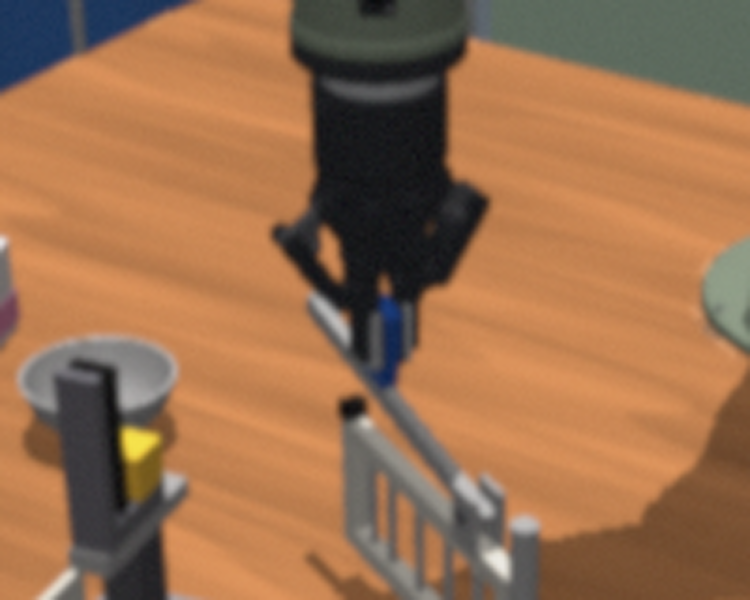

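The bar is now clear of its black rest (352,407) and the forces are small. I'll swing in as far as just short of the nose.

Call:
step_arm(steps=[0,0.45,0,-0.027,0.02,0.87,0,-0.054,0.09,1.68,0,-0.104,0.19,2.49,0,-0.154,0.34,3.29,0,-0.204,0.52,4.08,0,-0.254,0.74,4.86,0,-0.304,1.01,5.62,0,-0.354,1.31,6.38,0,-0.404,1.5,6.8,0,-0.435,1.64,7.11,0,-0.454,1.64,7.11,0,-0.454])

```text
time_s: 6.35
tool_pos: [614.0, -104.5, 196.1]
ee_rot: [0.0, 0.717, 0.697, -0.0]
force: [2.7, 0.9, -0.3]
gripper_width: 11.8
```

```bash
python3 - <<'E'
from plan import *
from h import *
from plant import grab_frame
s,p,ya=now(); print(p,ya,s["force"],s["gripper_width"],s["ft_torque"])
print("gate from grip", PSI-np.arctan2(p[1]-H[1],p[0]-H[0]), np.hypot(*(p[:2]-H)))
for n in("scene","top"):
  g=grab_frame(n); np.savez(n+"4.npz",**g)
  c=g["img"][80:240,180:380] if n=="scene" else g["img"][165:295,290:450]; cv2.imwrite(f"pics/{n}4.png",cv2.resize(c[:,:,::-1],(720,576),interpolation=cv2.INTER_CUBIC))
E
```

```text
[ 614.0139901  -104.53471503  196.08999416] -0.02869400548882019 [ 2.65139258  0.92976839 -0.27918476] 11.79621065549533 [ 0.24157742 -0.51374655 -0.21472258]
gate from grip 0.20729144561835788 162.4939190567272
```

View pics/scene4.png

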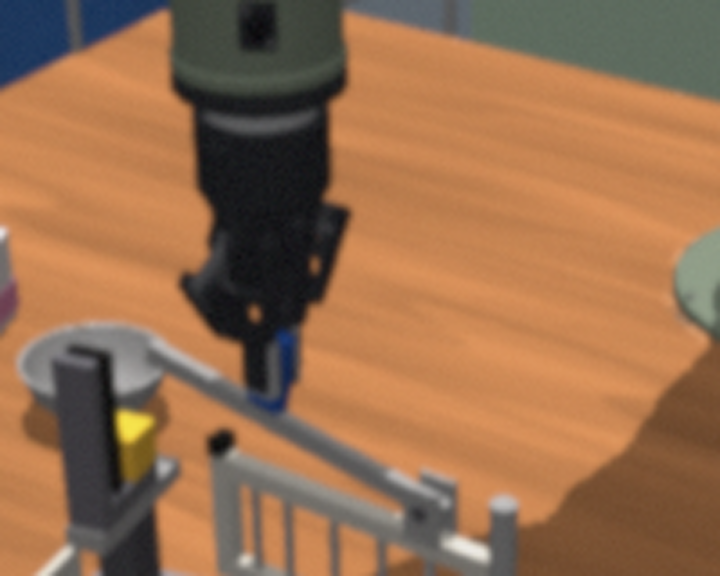

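View pics/top4.png

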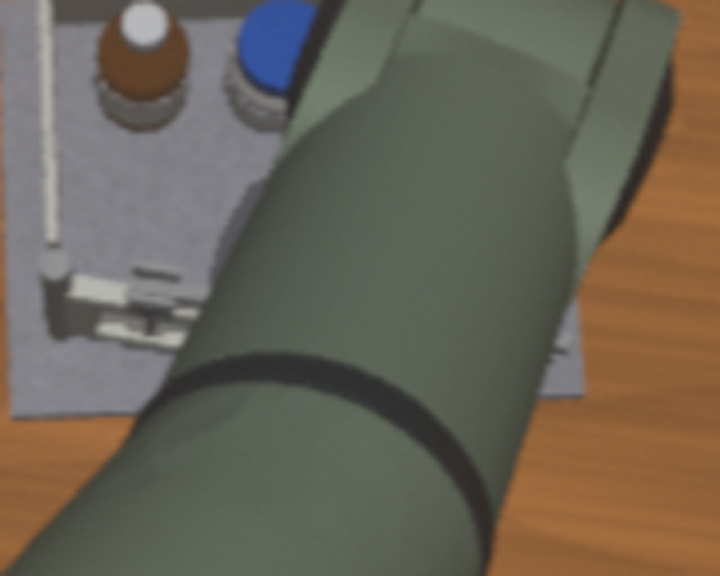

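The bar tip (160,350) stands well above the yellow nose (135,440), and the top view is blocked by the arm. I'll carry on over the nose and then creep until the force is felt.

```bash
python3 - <<'E'
from plan import *
c0,y0=hp(.2073,.17)
for g in (.16,.11,.06,.02,0,-.01,-.02,-.03,-.04,-.05,-.06):
  t,y=hp(g,.17); print(round(g,2),rel(c0,y0,t,y), t.round(1))
E
```

```text
0.16 [ 0.018  0.767  0.    -0.047] [ 621.7 -104.2  194.8]
0.11 [ 0.077  1.576  0.    -0.097] [ 629.8 -103.9  194.8]
0.06 [ 0.176  2.38   0.    -0.147] [ 637.9 -103.1  194.8]
0.02 [ 0.284  3.02   0.    -0.187] [ 644.3 -102.2  194.8]
0 [ 0.347  3.338  0.    -0.207] [ 647.5 -101.7  194.8]
-0.01 [ 0.381  3.496  0.    -0.217] [ 649.1 -101.4  194.8]
-0.02 [ 0.417  3.655  0.    -0.227] [ 650.7 -101.   194.8]
-0.03 [ 0.454  3.813  0.    -0.237] [ 652.3 -100.7  194.8]
-0.04 [ 0.493  3.97   0.    -0.247] [ 653.8 -100.4  194.8]
-0.05 [ 0.534  4.127  0.    -0.257] [ 655.4 -100.   194.8]
-0.06 [ 0.576  4.284  0.    -0.267] [657.  -99.6 194.8]
```

Call:
step_arm(steps=[0.02,0.4,0,-0.024,0.02,0.77,0,-0.047,0.05,1.2,0,-0.073,0.08,1.58,0,-0.097,0.12,2.0,0,-0.122,0.18,2.38,0,-0.147,0.23,2.7,0,-0.167,0.28,3.02,0,-0.187,0.32,3.2,0,-0.198,0.35,3.34,0,-0.207,0.35,3.34,0,-0.207,0.35,3.34,0,-0.207])

```text
time_s: 7.65
tool_pos: [647.7, -102.0, 196.3]
ee_rot: [0.0, 0.641, 0.767, 0.0]
force: [2.5, -5.3, 2.1]
gripper_width: 11.7
```

```bash
python3 - <<'E'
from plan import *
from h import *
from plant import grab_frame
s,p,ya=now(); print(p,ya,s["force"],s["gripper_width"],s["ft_torque"])
print("gate from grip", PSI-np.arctan2(p[1]-H[1],p[0]-H[0]), np.hypot(*(p[:2]-H)))
for n in("scene",):
  g=grab_frame(n); np.savez(n+"5.npz",**g)
  c=g["img"][130:250,180:330]; cv2.imwrite(f"pics/{n}5.png",cv2.resize(c[:,:,::-1],(750,600),interpolation=cv2.INTER_CUBIC))
E
```

```text
[ 647.66557237 -101.98150227  196.27960622] 0.1787179249431228 [ 2.45139721 -5.32029406  2.08126758] 11.67152145011284 [-1.14119249 -0.52801575 -0.1328141 ]
gate from grip -0.0007448560470471044 162.53789864281393
```

View pics/scene5.png

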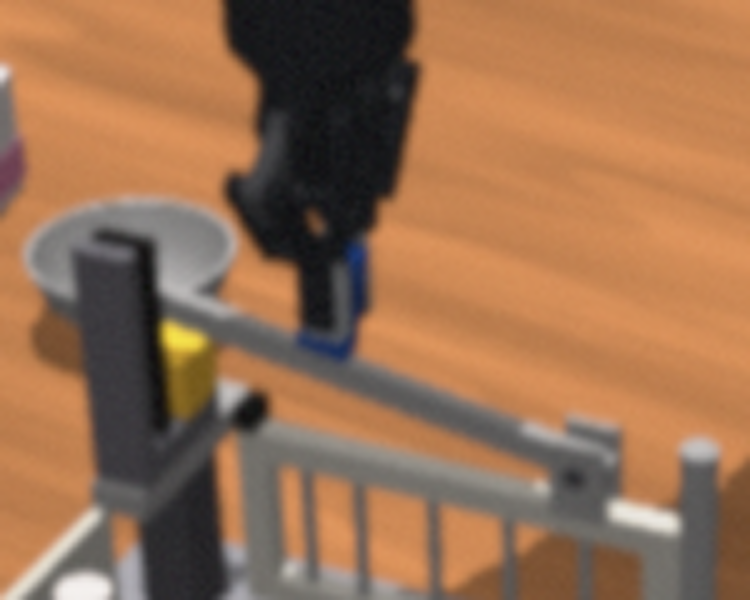

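The bar now passes over the yellow nose (190,350), with the black pad edge at (155,270) still ahead. From here I'll creep and watch the closing-direction force.

Call:
step_arm(steps=[0.02,0.08,0,-0.005,0.03,0.16,0,-0.01,0.05,0.24,0,-0.015,0.06,0.32,0,-0.02,0.06,0.32,0,-0.02,0.06,0.32,0,-0.02])

```text
time_s: 8.3
tool_pos: [650.7, -101.4, 196.4]
ee_rot: [0.001, 0.634, 0.774, -0.0]
force: [2.0, -7.1, 3.1]
gripper_width: 11.5
```

```bash
cat > chk.py <<'E'
from plan import *
s,p,ya=now(); F=s["force"]; print(s["time_s"],p,ya,F,s["gripper_width"])
n=np.array([np.cos(ya),np.sin(ya)]); print("closing resist",-(F[:2]@n),"along out", F[:2]@np.array([n[1],-n[0]]))
print("gate from grip", PSI-np.arctan2(p[1]-H[1],p[0]-H[0]), np.hypot(*(p[:2]-H)))
E
python3 chk.py
```

```text
8.3 [ 650.70694789 -101.35349797  196.37881527] 0.1983058012591694 [ 2.02012613 -7.12898031  3.05935827] 11.46212113211823
closing resist -0.5760646454682632 along out 7.387247073136416
gate from grip -0.019852438555534535 162.4974322807649
```

Call:
step_arm(steps=[-0.03,0.05,0,-0.003,-0.03,0.1,0,-0.006,-0.03,0.16,0,-0.01,-0.03,0.16,0,-0.01])

```text
time_s: 8.7
tool_pos: [652.3, -101.1, 196.3]
ee_rot: [0.001, 0.63, 0.777, -0.0]
force: [2.1, -7.2, 1.7]
gripper_width: 11.7
```

```bash
python3 chk.py
```

```text
8.7 [ 652.29675784 -101.106263    196.3420632 ] 0.20850882203318144 [ 2.06095892 -7.15054664  1.74524677] 11.68788632973486
closing resist -0.5361478465715689 along out 7.422291721308581
gate from grip -0.029738409636731022 162.5791556934214
```

Call:
step_arm(steps=[0,0.05,0,-0.003,0,0.1,0,-0.007,0,0.1,0,-0.007,0,0.1,0,-0.007])

```text
time_s: 9.1
tool_pos: [653.3, -100.9, 196.3]
ee_rot: [0.001, 0.627, 0.779, -0.0]
force: [2.1, -6.1, 1.8]
gripper_width: 11.7
```

```bash
python3 chk.py
```

```text
9.1 [ 653.30371333 -100.85174316  196.34872753] 0.21536990172901926 [ 2.14063907 -6.08551325  1.77289802] 11.717810278420313
closing resist -0.7906570359903009 along out 6.402395534554787
gate from grip -0.03612377273415368 162.54348697810406
```

Call:
step_arm(steps=[0.01,0.04,0,-0.003,0.01,0.08,0,-0.005,0.01,0.08,0,-0.005,0.01,0.08,0,-0.005])

```text
time_s: 9.5
tool_pos: [654.0, -100.7, 196.3]
ee_rot: [0.001, 0.625, 0.781, -0.0]
force: [2.1, -6.5, 1.2]
gripper_width: 11.6
```

```bash
python3 chk.py; python3 - <<'E'
from h import *
from plant import grab_frame
g=grab_frame("scene"); np.savez("scene6.npz",**g)
c=g["img"][165:245,185:285]; cv2.imwrite(f"pics/scene6.png",cv2.resize(c[:,:,::-1],(750,600),interpolation=cv2.INTER_CUBIC))
E
```

```text
9.5 [ 654.03103245 -100.70443998  196.3423526 ] 0.22034783034196728 [ 2.13075756 -6.53872642  1.18552268] 11.642251318058316
closing resist -0.6500757386321226 along out 6.846347379751391
gate from grip -0.04068822672410377 162.55749399923872
```

View pics/scene6.png

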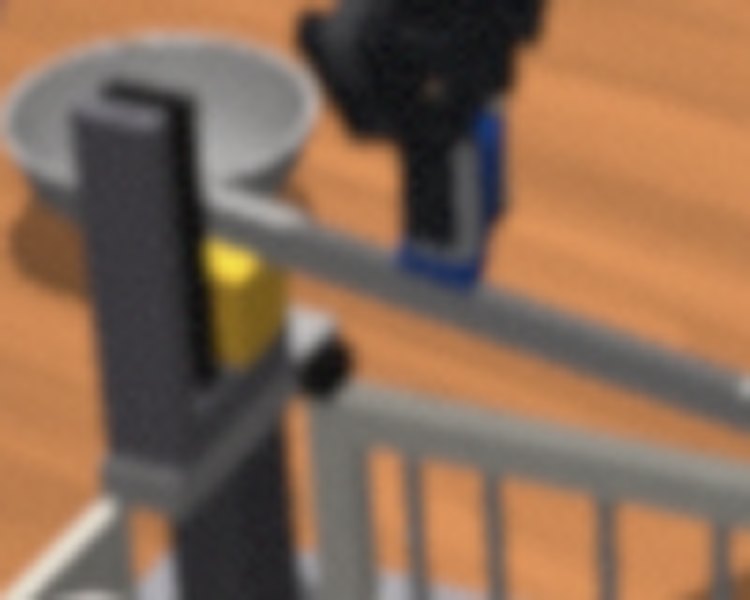

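The bar (210,200) is almost at the black pad face (195,200). I'll continue in sub-millimetre steps.

Call:
step_arm(steps=[0.01,0.04,0,-0.003,0.01,0.08,0,-0.005,0.01,0.08,0,-0.005,0.01,0.08,0,-0.005])

```text
time_s: 9.95
tool_pos: [654.8, -100.5, 196.4]
ee_rot: [0.001, 0.623, 0.782, -0.0]
force: [2.3, -6.8, 1.1]
gripper_width: 11.6
```

```bash
python3 chk.py
```

```text
9.95 [ 654.80565862 -100.52954298  196.36228775] 0.22523046179487446 [ 2.25791541 -6.75493324  1.0797956 ] 11.623026274403953
closing resist -0.692300421479911 along out 7.08858414059666
gate from grip -0.04557340594672765 162.55858042171627
```

Call:
step_arm(steps=[0.01,0.04,0,-0.003,0.01,0.08,0,-0.005,0.01,0.08,0,-0.005,0.01,0.08,0,-0.005])

```text
time_s: 10.35
tool_pos: [655.6, -100.3, 196.4]
ee_rot: [0.001, 0.621, 0.784, -0.0]
force: [2.8, -6.6, 2.3]
gripper_width: 11.5
```

```bash
python3 chk.py
```

```text
10.35 [ 655.59626546 -100.29018896  196.39164317] 0.23024976695413524 [ 2.80966939 -6.6040532   2.34572983] 11.528630682680449
closing resist -1.2283389101681164 along out 7.070993164520135
gate from grip -0.05064485474976066 162.5044554648206
```

Call:
step_arm(steps=[0.01,0.04,0,-0.003,0.01,0.08,0,-0.005,0.01,0.08,0,-0.005,0.01,0.08,0,-0.005])

```text
time_s: 10.75
tool_pos: [656.4, -100.1, 196.4]
ee_rot: [0.001, 0.619, 0.785, -0.0]
force: [2.7, -7.2, 2.0]
gripper_width: 11.8
```

```bash
python3 chk.py; python3 - <<'E'
from h import *
from plant import grab_frame
g=grab_frame("scene"); np.savez("scene7.npz",**g)
c=g["img"][165:245,185:285]; cv2.imwrite(f"pics/scene7.png",cv2.resize(c[:,:,::-1],(750,600),interpolation=cv2.INTER_CUBIC))
E
```

```text
10.75 [ 656.36650522 -100.12355962  196.41899957] 0.23517071924805966 [ 2.67583473 -7.16673035  1.95835169] 11.849961854008647
closing resist -0.9322685046773687 along out 7.59295666063425
gate from grip -0.055493071794107784 162.52046306245165
```

View pics/scene7.png

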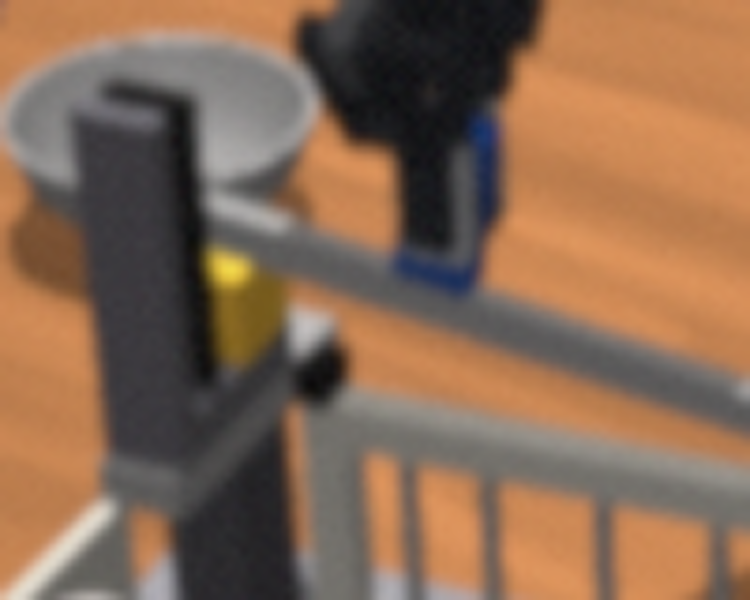

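Call:
step_arm(steps=[0.01,0.03,0,-0.002,0.01,0.06,0,-0.004,0.01,0.06,0,-0.004])

```text
time_s: 11.1
tool_pos: [656.9, -99.9, 196.4]
ee_rot: [0.001, 0.618, 0.786, -0.0]
force: [2.9, -8.3, 2.7]
gripper_width: 11.8
```

```bash
python3 chk.py
```

```text
11.1 [656.9384843  -99.94916012 196.43707874] 0.23916435789645737 [ 2.91494142 -8.3046053   2.74475563] 11.84924550096024
closing resist -0.864686286643277 along out 8.758748219906735
gate from grip -0.05916660007366814 162.48560589676052
```

Call:
step_arm(steps=[-0.03,0.03,0,-0.002,-0.03,0.06,0,-0.004,-0.03,0.06,0,-0.004])

```text
time_s: 11.4
tool_pos: [657.6, -99.9, 196.4]
ee_rot: [0.001, 0.616, 0.788, -0.0]
force: [2.2, -6.6, 1.1]
gripper_width: 11.7
```

```bash
python3 chk.py
```

```text
11.4 [657.56696372 -99.86797252 196.37545976] 0.24330718305157528 [ 2.23030621 -6.58715124  1.07232103] 11.746740326589597
closing resist -0.5776809074212278 along out 6.930448186724211
gate from grip -0.06304095631914652 162.5570183060789
```

Call:
step_arm(steps=[-0.01,0.03,0,-0.002,-0.01,0.06,0,-0.004,-0.01,0.06,0,-0.004])

```text
time_s: 11.7
tool_pos: [657.9, -99.8, 196.4]
ee_rot: [0.0, 0.615, 0.789, -0.0]
force: [0.7, -5.9, 3.3]
gripper_width: 11.6
```

```bash
python3 chk.py
```

```text
11.7 [657.94617858 -99.80010849 196.37066864] 0.2471620378201212 [ 0.68351815 -5.90153274  3.26119973] 11.583423727154575
closing resist 0.7810825742903252 along out 5.889413867620748
gate from grip -0.06540525450320134 162.58297714536246
```

Call:
step_arm(steps=[0,0.02,0,-0.001,0,0.04,0,-0.002,0,0.04,0,-0.002])

```text
time_s: 12.0
tool_pos: [658.1, -99.8, 196.3]
ee_rot: [0.0, 0.614, 0.789, -0.0]
force: [-2.1, -7.1, 4.5]
gripper_width: 11.5
```

```bash
python3 chk.py
```

```text
12.0 [658.12148303 -99.78364487 196.33769969] 0.24905160785988334 [-2.06233623 -7.05833615  4.52439868] 11.534454787677616
closing resist 3.7384797514771524 along out 6.332227815359465
gate from grip -0.06647557235616741 162.60974162736915
```

The pad contact is confirmed: resistance rises to 3.7 N with reduced motion. I'll back off 0.6 mm to unload the pad, then lower along the arc to just above nose height.

Call:
step_arm(steps=[-0.02,-0.03,0,0.002,-0.04,-0.06,0,0.004,-0.13,-0.06,0.18,0.004,-0.23,-0.06,0.4,0.004,-0.32,-0.06,0.62,0.004,-0.39,-0.06,0.8,0.004,-0.43,-0.06,0.9,0.004,-0.43,-0.06,0.9,0.004])

```text
time_s: 12.8
tool_pos: [658.8, -103.8, 187.3]
ee_rot: [0.0, 0.615, 0.788, -0.0]
force: [1.6, -5.7, 3.3]
gripper_width: 11.7
```

```bash
python3 chk.py; python3 - <<'E'
from h import *
from plant import grab_frame
g=grab_frame("scene"); np.savez("scene8.npz",**g)
c=g["img"][165:245,185:285]; cv2.imwrite(f"pics/scene8.png",cv2.resize(c[:,:,::-1],(750,600),interpolation=cv2.INTER_CUBIC))
E
```

```text
12.8 [ 658.8322639  -103.77539216  187.30787618] 0.24496250050721002 [ 1.56308381 -5.74122931  3.34240607] 11.662258219899892
closing resist -0.12405754955827793 along out 5.948912063017402
gate from grip -0.06476043383311691 166.6544340709733
```

View pics/scene8.png

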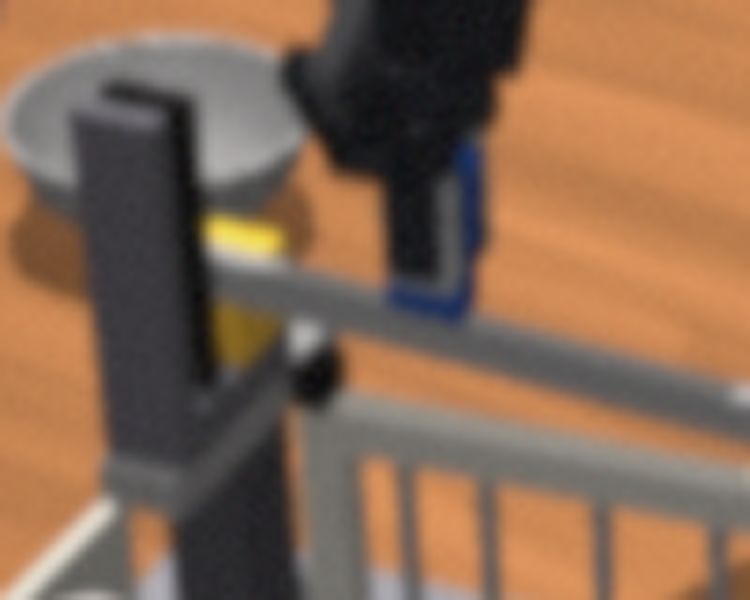

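The yellow top (245,235) now shows behind the bar, so the bar is on the pad side of the nose over the slot. I'll lower it into the slot.

Call:
step_arm(steps=[-0.07,0,0.15,0,-0.14,0,0.32,0,-0.2,0,0.48,0,-0.2,0,0.48,0])

```text
time_s: 13.25
tool_pos: [659.3, -105.6, 182.4]
ee_rot: [0.0, 0.615, 0.788, 0.0]
force: [1.8, -5.8, 2.2]
gripper_width: 11.7
```

```bash
python3 chk.py
```

```text
13.25 [ 659.27941005 -105.57711463  182.42556383] 0.2450422544442531 [ 1.78364597 -5.80613898  2.21128089] 11.671475120614692
closing resist -0.32180950964392696 along out 6.0654003511175105
gate from grip -0.06474066428688596 168.5108102618007
```

Call:
step_arm(steps=[-0.06,0,0.16,0,-0.12,0,0.32,0,-0.17,0,0.48,0,-0.17,0,0.48,0])

```text
time_s: 13.65
tool_pos: [659.7, -107.1, 177.6]
ee_rot: [0.0, 0.615, 0.788, 0.0]
force: [0.9, -6.2, 2.2]
gripper_width: 11.9
```

```bash
python3 chk.py; python3 - <<'E'
from h import *
from plant import grab_frame
g=grab_frame("scene"); np.savez("scene9.npz",**g)
c=g["img"][165:245,185:285]; cv2.imwrite(f"pics/scene9.png",cv2.resize(c[:,:,::-1],(750,600),interpolation=cv2.INTER_CUBIC))
E
```

```text
13.65 [ 659.67404769 -107.13651996  177.55091143] 0.24510383491957938 [ 0.88822067 -6.22190185  2.18162939] 11.938846374174357
closing resist 0.648114748880923 along out 6.251475492136993
gate from grip -0.06476740775648171 170.11936966009785
```

View pics/scene9.png

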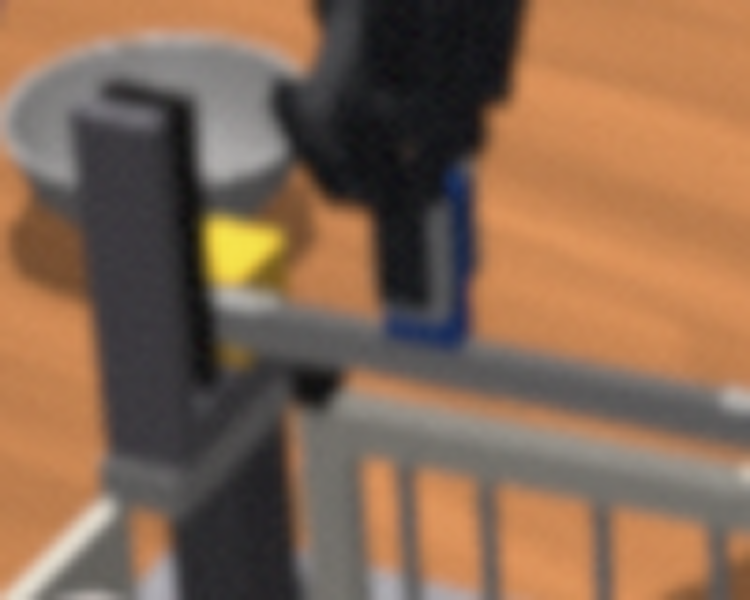

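The bar is down behind the yellow nose (245,260), just over its rest. I'll release it and then retreat straight up.

Call:
step_arm(steps=[0,0,0,0,0,0,0,0,0,0,0,0,0,0,0,0,0,0,0,0,0,0,0,0], fingers=0)

```text
time_s: 14.3
tool_pos: [659.5, -106.8, 177.5]
ee_rot: [-0.0, 0.615, 0.788, -0.0]
force: [-0.2, -0.1, 0.0]
gripper_width: 42.4
```

```bash
python3 chk.py
```

```text
14.3 [ 659.50154721 -106.76115384  177.4617196 ] 0.2450547169511622 [-0.23442095 -0.13890694  0.04178193] 42.38766733184728
closing resist 0.26111753065171384 along out 0.0778842373905126
gate from grip -0.0643179684929136 169.7133841665921
```

Call:
step_arm(steps=[0,0,-1,0,0,0,-3,0,0,0,-6,0,0,0,-10,0,0,0,-14,0,0,0,-14,0])

```text
time_s: 14.9
tool_pos: [661.1, -107.5, 323.9]
ee_rot: [0.004, 0.616, 0.788, 0.002]
force: [0.2, -0.3, -0.8]
gripper_width: 42.6
```

Call:
step_arm(steps=[0,-4,0,0,0,-8,0,0,0,-12,0,0,0,-16,0,0,0,-20,0,0,0,-20,0,0,0,-20,0,0])

```text
time_s: 15.6
tool_pos: [465.4, -155.5, 318.4]
ee_rot: [0.001, 0.616, 0.788, 0.001]
force: [-0.1, 0.2, -0.6]
gripper_width: 42.9
```

```bash
python3 chk.py; python3 - <<'E'
from h import *
from plant import grab_frame
for n in("scene","top"):
  g=grab_frame(n); np.savez(n+"10.npz",**g)
  c=g["img"][150:270,180:330] if n=="scene" else g["img"][140:300,270:470]; cv2.imwrite(f"pics/{n}10.png",cv2.resize(c[:,:,::-1],(750,600),interpolation=cv2.INTER_CUBIC))
E
```

```text
15.6 [ 465.39362461 -155.48587723  318.35687426] 0.24432828147555452 [-0.12216654  0.15032937 -0.56134891] 42.945795401957085
closing resist 0.08217282694216847 along out -0.17541724246785612
gate from grip 0.8023677354911019 262.5728156375172
```

View pics/scene10.png

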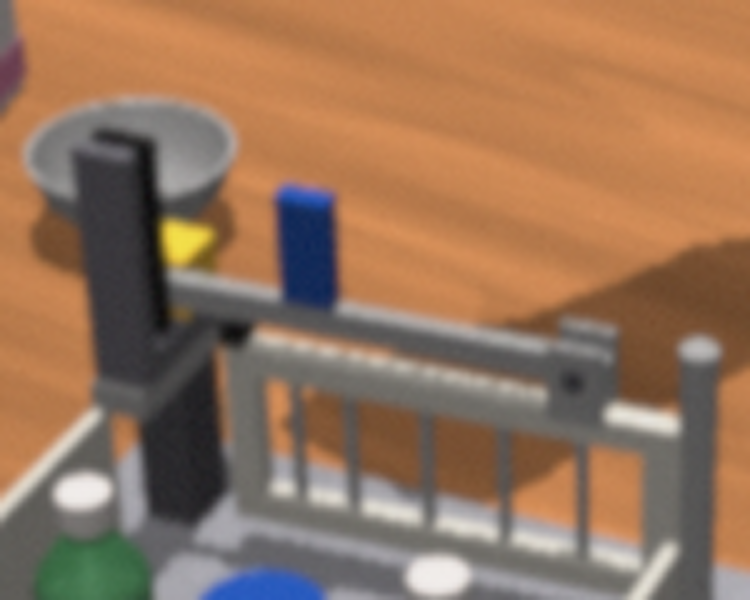

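View pics/top10.png

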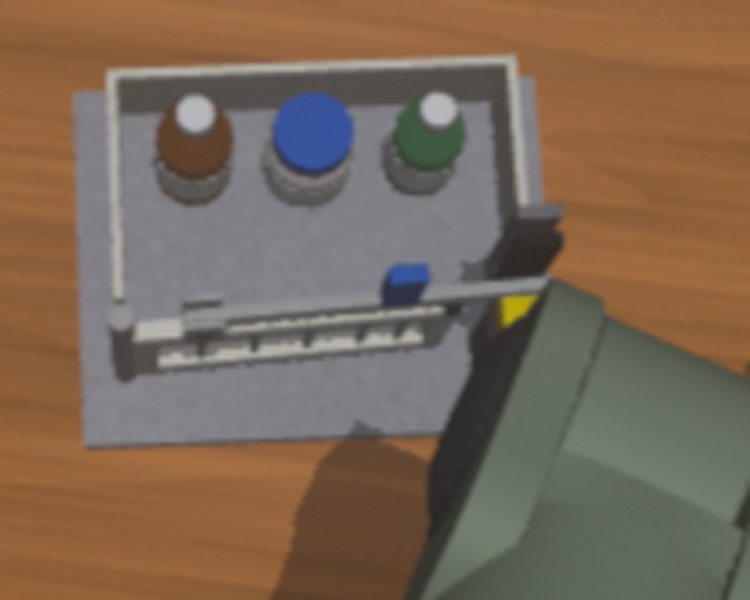

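The bar is level on its rest, lying between the yellow nose (515,310) and the black pad (535,240) in the top view. The bottles are where they were. One numeric check, then hand in.

```bash
python3 - <<'E'
from h import *
f=load("top10.npz"); s=160/600
t=lambda x,y,z: onz(f,270+(x+.5)*.26667-.5,140+(y+.5)*.26667-.5,z)
Hh=np.array([618.4,57.9])
for nm,x,y,z in(("handle",407,274,196),("tip",545,286,144)):
    p=t(x,y,z); d=p[:2]-Hh; print(nm,p.round(1),np.hypot(*d),-1.3905-np.arctan2(d[1],d[0]))
P=cloud(f); im=cv2.cvtColor(f["img"],cv2.COLOR_RGB2HSV)
m=(im[...,0]>105)&(im[...,0]<130)&(im[...,1]>150); M=np.zeros_like(m); M[205:225,368:390]=m[205:225,368:390]
print("blue z max", np.percentile(P[M][:,2],90))
from plant import sign_off
print(sign_off())
E
```

```text
handle [ 656.9 -106.3  196. ] 168.6869844587719 -0.05025613076828428
tip [ 676.7 -194.9  144. ] 259.4459478106806 -0.046430554809274494
blue z max 197.98472329452272
the job is handed in; nothing more can be done
None
```

The gate is shut and latched, and I handed the job in at about 16 s on the robot's clock.

I pinched the blue paddle and lifted the bar about 0.17 rad. I swung the gate in over the nose and crept forward until the bar met the black pad, where the highest resistance reading was about 4 N. After backing off about 0.6 mm, I lowered the bar into the slot, let go just above its rest, and backed the arm away.

**Last checks:**
- **Bar and gate:** both pictures show the bar level and lying between the yellow nose and the pad. The paddle top measures about 198 mm against the 196 mm expected for a level bar, and its distance from the hinge axis also fits.
- **Forces:** after release the wrist force was close to zero. While I held the bar, a steady pull of 6–9 N along it remained, probably because my hinge estimate was about a millimetre off.
- **Surroundings:** the bottles in the rack look unmoved. I did not check the other things on the desk one by one, but the arm kept well away from them.

**Disagreement:** the gate angle came out as -0.064 rad from the gripper position but about -0.05 rad from the final picture. The first is about what I felt at the pad (-0.066 rad). Both lie within the stated latched range.

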